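Hang the keyhole turner on its sloping stand

ROBOT

A 6-joint arm with a two-finger parallel gripper is mounted at the origin on a cart in front of the work surface, level with it; the furniture and walls round the work are solid. World frame = base frame: x ahead of the robot, y to its left, z up, the work surface at z = 0. Lengths are in mm, angles in degrees, forces in N, time in s.
With the tool pointing down it reaches from about 300 to 850 mm from the base axis. Payload 4.2 kg.
Tool frame: the origin (TCP) lies at the very end of the fingers, on their centre line; the grasp point (between the pads) lies 19 mm behind it; z points along the fingers, y is the line along which they close (so a half turn about z gives the same grasp; the last joint's range is limited). The gripper opens to 91 mm and grips with 3 to 60 N. Pads are 32 mm wide; open, the fingers measure 118 mm over their backs; the gripper's body (76 mm by 178 mm) begins 60 mm behind the grasp point.
Start: joints at [67.724, 18.312, 89.639, -0, 72.044, -1.146], TCP at [207.29, 536.356, 175.876] pointing down, gripper open.
Joint ranges: [-177.97, 177.97], [-48.28, 115.42], [12.27, 149.76], [-77.06, 257.06], [2.81, 150.46], [-146.56, 146.56]. Speed limits (degrees/s): [147.25, 147.25, 180, 180, 180, 180].

INTERFACE

Orientations are given as [roll, pitch, yaw] about the fixed x, y, z axes, in that order (R = Rz(yaw) Ry(pitch) Rx(roll)).
In Python, from workcell import env, eyes gives the robot as it stands.
- The arm moves only by the tool send_rows, never from a script. Its argument "targets" is text: rows parted by semicolons, each of 7 numbers parted by spaces: the shift along the tool's x, y, z in m, then the turn, a rotation vector about the tool's x, y, z in degrees, then the opening in per cent of the stroke, from 0 (shut) to 100 (fully open). A call has 1 to 12 rows; each row is the pose to reach, as a shift and turn from the pose commanded when the call began, along the tool's axes at that moment; what a row does not reach only later rows make up. A row lasts 1/12 s, in which the tool goes at most 41.7 mm and 7.16 degrees, less where a joint would pass 70% of its speed; a pose out of reach is approached as far as the arm can. A call with a gripper value outside its range is refused whole. The fingers move at their own pace and stop on an object; "grip_force" is the grip in N (left out, the last holds). Time passes only in rows, so rows that repeat a pose let the fingers close. It gives the time, the measured TCP pose, the force, the opening and the grip force at its end, in the units of the state.
- env.state(): the state, without advancing time (a new reading comes with each control period).
- eyes.grab_frame(name): name is "side" or "top"; returns a dict with "image" (420x560x3 uint8, blue, green, red), "fovy" (degrees; the focal length in pixels is half the picture's height over the tangent of half this angle, whatever the lens; pixels are square), "cx", "cy" (the principal point, pixels), "eye" and "attitude" of the camera in the world. Camera axes: x right, y up, looking along -z (the intrinsics and any distortion apply to the point x, -y, -z); pixel columns grow to the right and rows downward; lengths in mm; the calibration is good to about 2 mm. A picture is of the moment at which its call begins. There is no depth.
- env.job_done(): hands the job in; it is judged then, once.
The state is a dict: "time_s": time; "qpos": joint angles; "qvel": joint speeds; "effort": joint torques, N m; "ee_pos": TCP position; "ee_rot": TCP orientation; "force": force on the tool from outside, world axes, zero at the start; "torque": the same for the moment, N m; "gripper_width": finger opening in mm; "gripper_force": force on a finger pad.
Only numpy, scipy, OpenCV 4.12 (cv2) and the standard library are available. Lean on these libraries where they do the work, as an engineer would, in place of code of your own. Each camera call takes 0.05 s, during which the arm holds its last target. There are 200 camera calls.

TASK

Hang the wooden turner (the one with a keyhole-shaped opening in its handle) on the sloping wooden stand: pass the wide part of the keyhole over the steel stud's head, bring the turner down flat on the stand, then draw it down the slope until the stud is right at the end of the narrow slot and the turner lies straight down the slope, and let go. The stud may be a few millimetres to either side of the stand's centre line, so look or feel for it; leave the other things where they are.

Things in the scene. Friction and masses are not known exactly. Their poses are not given: they have to be found in the camera images.
- turner: Flat wooden turner, 9 mm thick, 198 mm long, about 90 g, both faces alike. Origin on its underside below turner_mid, same axes. Starts flat on the worktop, keyhole end roughly away from the robot, about 0.19 m beside the spreader, left or right of it. Blade 62 mm wide, ends at x = -103 mm.
- turner_mid (a point): Turner's grip point: half-way up (4.5 mm) in the middle of its straight handle, 26 mm wide from x = -36 to +36 mm. x runs along the handle to the keyhole end, y across, z out of the face that is up at the start. Handle end: paddle 36 mm wide to x = +95 mm, with a keyhole through it: round hole 18 mm wide at x = +55 mm and a slot 9 mm wide from it to x = +77 mm.
- slot_end (a point): Centre of the round end (radius 4.5 mm) of the turner's keyhole slot, half-way through the 9 mm thickness; axes as turner_mid. The centre of the wide hole lies 22 mm from it towards the blade (-x). Turner lying on the stand's battens: z = 4.5 mm in board_ref's frame; drawn fully down: x about -1.5 mm.
- stand: Fixed wooden stand, 170 x 120 mm foot, origin at the centre of its underside. It carries a board that rises away from the robot at 35 degrees, 120 mm wide, with a steel stud near its upper end. board_ref lies 60 mm ahead (+x) of this origin and 130 mm up.
- board_ref (a point): On the stand's centre line, middle of the stud's cross track, on the plane the turner will lie on. x: up the slope, y: across, z: square out of it. Board from x = -165 to +30 mm, face at z = -7 mm; two battens with tops at z = 0, at x = -18..+22 and -141..-115 mm, carry the turner; fingertips have room between them. Let go, the turner may not slide down the slope by itself.
- board: The stand's sloping board with its stud; origin and axes as board_ref. Stud: square to the slope (along z) at x = 0, held rigidly at an unknown y from -8 to +8 mm (not reported: see or feel it). Shaft 6 mm thick; head 14 mm wide, slightly domed, underside at z = 12 mm, top at z = 17.5 mm; only the keyhole's wide hole passes over it.
- spreader_mid (a point): Middle, half-way up, of the straight handle of another wooden tool, a narrower spreader (blade 36 mm wide, only a 7 mm round hole in its end, no keyhole), 9 mm thick, 199 mm long, x towards its hole. To be left alone.
- mug_2: Cream mug, 101 mm high, origin at the centre of its underside; leave alone.
- lemon_1: Lemon, 71 mm long, origin at the centre of its underside; leave alone.
- mill_3: Small salt shaker, 90 mm high, origin at the centre of its underside; leave alone.
Mind the look-alikes: they are no part of the job. Leave any yellow look-alike of the turner alone.

How it is judged (in metres and radians):
At the end, for the whole second after the job is handed in: The turner is on the stud and at rest: slot end 8 mm below to 6 mm above the stud along the slope and within 12 mm of the centre line, flat on the stand (within 3.5 mm and 0.15 rad), within 0.25 rad of straight down the slope (x of slot_end in the frame of board_ref between -0.008 and 0.006 m and y of slot_end in the frame of board_ref between -0.012 and 0.012 m and z of slot_end in the frame of board_ref between 0.001 and 0.009 m and angle between the z axis of turner_mid and the z axis of board_ref, either way round below 0.15 rad and angle between the x axis of turner_mid and the x axis of board_ref, either way round below 0.25 rad and linear speed of turner below 0.02 m/s); the robot touches nothing.
It fails at once if the wooden spreader is pushed more than 30 mm from its place (distance of spreader_mid from where it was at the start of the episode above 0.03 m).
It fails at once if the mug is pushed more than 30 mm from its place (distance of mug_2 from where it was at the start of the episode above 0.03 m).
It fails at once if the lemon is pushed more than 30 mm from its place (distance of lemon_1 from where it was at the start of the episode above 0.03 m).
It fails at once if the salt shaker is pushed more than 30 mm from its place (distance of mill_3 from where it was at the start of the episode above 0.03 m).
It also fails if it takes over 54 s, if anything falls off the work surface, if the arm or the gripper's body presses on something with over 40 N, if the wrist force passes 120 N, or if a joint passes its speed limit or range.

## Working session

There is one attempt and no reset: what is moved stays moved. The work goes in short steps, Python scripts to look and compute and a tool call to move; the robot and the scene stay as the last step left them, time stands still between calls to the robot, and variables do not carry over. Pictures are saved under pics/ and viewed, at most 10 in all, crops included, and the job is handed in when it is done.

Besides the shell and the picture viewer there is one more tool, called in YAML: its name, and indented under it one key for each argument. send_rows: Moves the arm, as the interface text tells. Its arguments: {"type":"object","properties":{"targets":{"type":"string"},"grip_force":{"type":"number"}},"required":["targets"]}

```bash
mkdir -p pics; ls
python3 - <<'E'
from workcell import env, eyes
import cv2
for n in("side","top"):
    f=eyes.grab_frame(n); cv2.imwrite(f"pics/{n}0.png",f["image"]); print({k:v for k,v in f.items() if k!="image"})
print(env.state())
E
```

```text
pics
{'fovy': 55.89606632957625, 'cx': 282.8484449832852, 'cy': 214.7839302183798, 'eye': array([  344.21207788, -1075.57266455,   651.59308196]), 'attitude': array([ 59.85689828,   0.67570199, -16.8848854 ])}
{'fovy': 53.037806773529944, 'cx': 278.15404644899354, 'cy': 210.38696661880473, 'eye': array([ 505.98774228, -146.12359013, 1243.77156621]), 'attitude': array([ 4.64828043e+00,  6.51016189e-02, -9.03262668e+01])}
{'time_s': 0.1, 'qpos': array([ 6.77230865e+01,  1.83485051e+01,  8.96999794e+01, -5.12399418e-04,
        7.20434930e+01, -1.14523783e+00]), 'qvel': array([-0.1064544 , -0.10045005, -0.23413674, -0.09226381,  0.08452699,
        0.03148391]), 'effort': array([ 9.53774033e-04, -4.13332057e+01, -2.32506770e+01,  7.29594030e-02,
        4.22491855e-02, -5.19070159e-05]), 'ee_pos': array([207.09544266, 535.85892519, 175.09530034]), 'ee_rot': array([-1.79908031e+02, -1.35124829e-03,  1.58868482e+02]), 'force': array([0.34432588, 0.72809762, 0.04203729]), 'torque': array([ 0.03544597, -0.01747531,  0.00040565]), 'gripper_force': 0.0, 'gripper_width': 91.35213390844487}
```

View pics/top0.png

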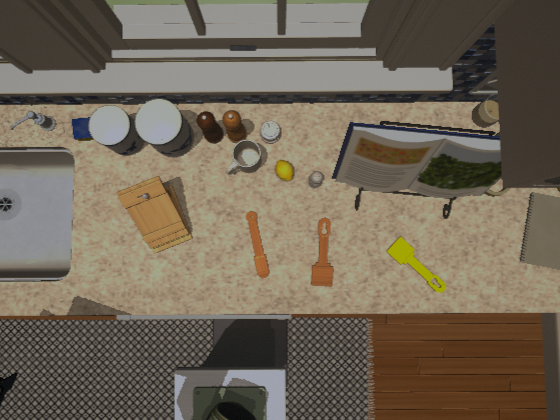

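View pics/side0.png

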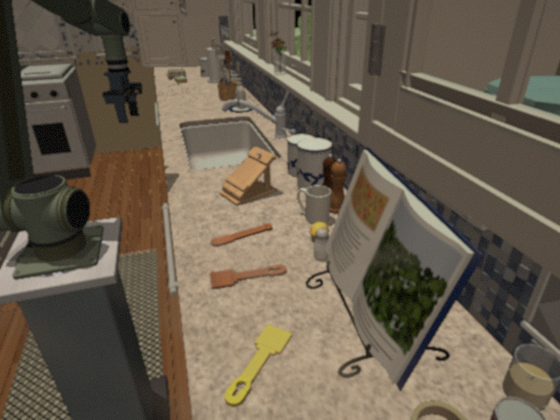

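```bash
cat > h.py <<'E'
import numpy as np, cv2
from scipy.spatial.transform import Rotation as Ro
from workcell import env, eyes
def rot(rpy): return Ro.from_euler('xyz',rpy,degrees=True).as_matrix()
class Cam:
    def __init__(s,n):
        f=eyes.grab_frame(n); s.im=f["image"]; s.f=210/np.tan(np.radians(f["fovy"]/2)); s.c=np.array([f["cx"],f["cy"]]); s.e=np.array(f["eye"]); s.R=rot(f["attitude"])
    def ray(s,p):
        d=(np.asarray(p,float)-s.c)/s.f; v=s.R@np.array([d[0],-d[1],-1]); return v/np.linalg.norm(v)
    def plane(s,p,z): v=s.ray(p); return s.e+v*(z-s.e[2])/v[2]
    def proj(s,P): q=(np.atleast_2d(P)-s.e)@s.R; return s.c+s.f*np.c_[q[:,0],-q[:,1]]/-q[:,2:]
def tri(cs,ps):
    A=0;b=0
    for c,p in zip(cs,ps):
        v=c.ray(p); M=np.eye(3)-np.outer(v,v); A=A+M; b=b+M@c.e
    return np.linalg.solve(A,b)
E
python3 - <<'E'
from h import *
t,s=Cam("top"),Cam("side")
a=cv2.resize(t.im[170:260,110:200],(400,400),interpolation=cv2.INTER_CUBIC)
b=cv2.resize(s.im[140:210,210:290],(400,350),interpolation=cv2.INTER_CUBIC)
b=cv2.copyMakeBorder(b,0,50,0,0,0)
cv2.imwrite("pics/crop1.png",np.hstack([a,b]))
hsv=cv2.cvtColor(t.im,cv2.COLOR_BGR2HSV)
m=cv2.inRange(hsv,(3,120,80),(16,255,255)); m[:200]=0; m[300:]=0; m[:,:235]=0; m[:,350:]=0
cn,h=cv2.findContours(m,cv2.RETR_CCOMP,cv2.CHAIN_APPROX_NONE)
for c,hh in zip(cn,h[0]):
    if cv2.contourArea(c)<4: continue
    (x,y),wh,an=cv2.minAreaRect(c); print(cv2.contourArea(c),hh[3],(x,y),wh,an,t.plane((x,y),9))
    if hh[3]<0:
        box=cv2.boxPoints(((x,y),wh,an)); print(np.round([t.plane(p,9)[:2] for p in box]))
c=t.im[210:295,295:350]; c=cv2.resize(c,(388,600),interpolation=cv2.INTER_CUBIC); d=cv2.resize(cv2.cvtColor(m[210:295,295:350],cv2.COLOR_GRAY2BGR),(388,600),interpolation=0)
cv2.imwrite("pics/crop2.png",np.hstack([c,d]))
E
```

```text
808.5 -1 (323.25689697265625, 251.6327667236328) (20.78759765625, 67.47160339355469) 3.3664605617523193 [ 484.79043675 -276.30571369    9.        ]
[[ 389. -239.]
 [ 585. -253.]
 [ 581. -314.]
 [ 386. -299.]]
59.0 0 (323.5, 228.0) (7.0, 12.0) 0.0 [ 553.78412243 -278.01085741    9.        ]
578.0 -1 (257.01922607421875, 244.09616088867188) (67.66006469726562, 11.7669677734375) 78.69007110595703 [507.82951854 -82.91450855   9.        ]
[[ 602.  -47.]
 [ 609.  -81.]
 [ 415. -119.]
 [ 408.  -85.]]
4.0 3 (262.5000305175781, 256.0000305175781) (2.1213202476501465, 2.1213202476501465) 45.0 [473.11228059 -98.85249548   9.        ]
11.0 3 (258.0000305175781, 256.5) (2.683281421661377, 5.81377649307251) 63.43495178222656 [471.73578063 -85.71787313   9.        ]
4.0 3 (251.00001525878906, 216.50001525878906) (2.1213202476501465, 2.1213202476501465) 45.0 [588.81677429 -65.34603289   9.        ]
```

View pics/crop1.png

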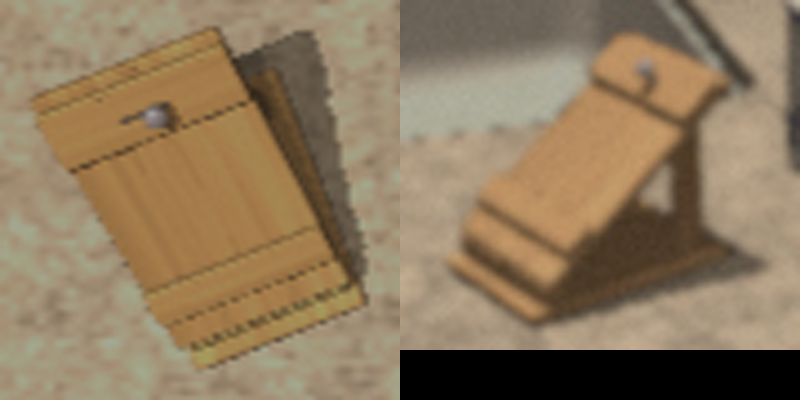

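View pics/crop2.png

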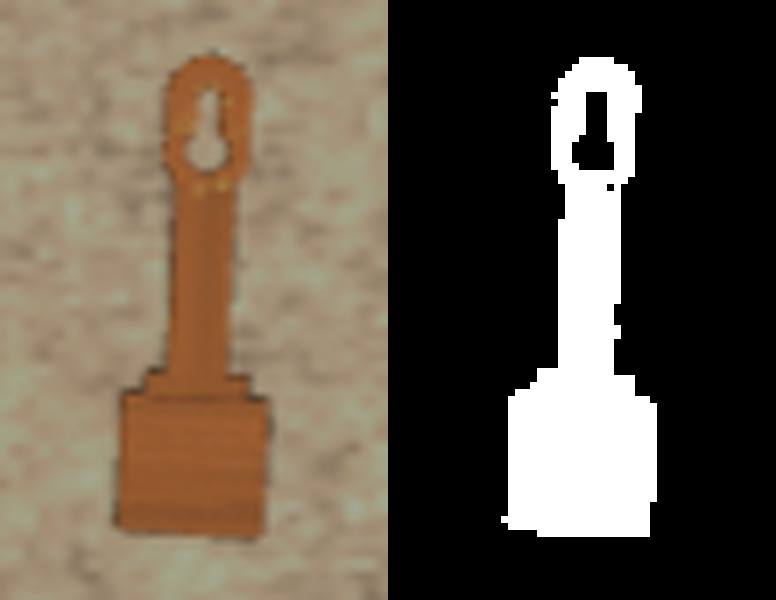

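```bash
cat > fit.py <<'E'
from h import *
from scipy.optimize import least_squares
t,s=Cam("top"),Cam("side")
tp=lambda p:np.array(p)*90/400+[110-.39,170-.39]
sp=lambda p:np.array(p)*.2+[210-.4-80,140-.4]
B=rot([0,-35,0])
obs=[(t,tp(p),q) for p,q in [((42,115),(22,60)),((228,45),(22,-60)),((72,172),(-18,60)),((250,100),(-18,-60)),((148,293),(-115,60)),((310,228),(-115,-60)),((335,262),(-141,-60)),((168,325),(-141,60))]]
obs+=[(s,sp(p),q) for p,q in [((597,80),(-18,60)),((688,125),(-18,-60)),((487,187),(-115,60)),((572,247),(-115,-60))]]
def T(v,q): return rot([0,0,v[3]])@B@np.array([q[0],q[1],q[2] if len(q)>2 else 0])+np.array(v[:3])
res=lambda v:np.concatenate([c.proj(T(v,q))[0]-p for c,p,q in obs])
r=least_squares(res,[600,230,130,25],loss='soft_l1'); print(np.round(r.x,2),np.round(res(r.x).reshape(-1,2),1).tolist())
r2=least_squares(lambda v:res([v[0],v[1],130,v[2]]),[600,230,25],loss='soft_l1'); v=[r2.x[0],r2.x[1],130,r2.x[2]]; print(np.round(v,2))
P=tri([t,s],[tp((158,117)),sp((645,68))]); print("stud",P,"in board",(rot([0,0,v[3]])@B).T@(P-v[:3]))
# head from top ray on plane board z=17
R=rot([0,0,v[3]])@B
for c,p,n in((t,tp((158,117)),"top"),(s,sp((645,68)),"side")):
    d=R.T@c.ray(p);e=R.T@(c.e-np.array(v[:3])); print(n,e+d*(16-e[2])/d[2])
# turner handle
hsv=cv2.cvtColor(t.im,cv2.COLOR_BGR2HSV); m=cv2.inRange(hsv,(3,120,80),(16,255,255))
for r0,r1 in((239,261),(218,234)):
    ys,xs=np.nonzero(m[r0:r1,300:350]); 
    e=[((np.nonzero(m[y,300:350])[0].min()+np.nonzero(m[y,300:350])[0].max())/2+300,y) for y in range(r0,r1)]
    pts=np.array([t.plane(p,6)[:2] for p in e]); k=np.polyfit(pts[:,0],pts[:,1],1); print(pts.mean(0),np.degrees(np.arctan(k[0])))
E
python3 fit.py
```

```text
[642.08 216.74 119.18  20.48] [[-0.6, 0.2], [0.0, 0.1], [-0.2, -0.4], [1.5, 0.2], [-1.0, 0.3], [2.5, -0.1], [0.6, -0.5], [-1.3, 0.2], [-2.2, 1.0], [-1.5, 2.2], [2.3, -0.8], [3.3, -1.4]]
[641.07 212.63 130.    20.48]
stud [636.68254771 204.72540307 141.8023027 ] in board [ 1.13832341 -5.86987256 13.61088859]
top [ 1.34442853 -5.95293882 16.        ]
side [ 0.76409531 -9.98652623 16.        ]
[ 490.9833918  -275.69411007] -2.7680439697962123
[ 561.25892009 -279.63326075] -4.31939169103155
```

```bash
cat > fit2.py <<'E'
from h import *
t,s=Cam("top"),Cam("side")
for n,c,(x0,x1,y0,y1) in(("top",t,(110,200,170,260)),("side",s,(210,290,140,210))):
    im=c.im[y0:y1,x0:x1]; h=cv2.cvtColor(cv2.resize(im,None,fx=4,fy=4,interpolation=cv2.INTER_CUBIC),cv2.COLOR_BGR2HSV)
    m=cv2.inRange(h,(8,105,110),(22,255,255)); m=cv2.morphologyEx(m,cv2.MORPH_CLOSE,np.ones((15,15)))
    k=max(cv2.findContours(m,0,2)[0],key=cv2.contourArea); p=cv2.approxPolyDP(k,6,True)[:,0]; print(n,((p-1.5)/4+[x0,y0]).round(1).tolist())
    d=im.astype(int); sat=d.max(2)-d.min(2); sub=np.zeros(sat.shape,np.uint8)
    u,v=(145,196) if n=="top" else (259,153)
    w=sat[v-y0-6:v-y0+7,u-x0-7:u-x0+8]; print(w)
    print(d.sum(2)[v-y0-6:v-y0+7,u-x0-7:u-x0+8]//3)
E
python3 fit2.py
```

```text
top [[158.4, 175.9], [116.6, 191.9], [118.6, 198.9], [135.1, 222.6], [143.1, 239.1], [149.6, 247.4], [152.6, 248.1], [154.1, 252.4], [191.6, 236.9], [184.4, 227.6]]
[[91 92 90 90 90 90 91 91 92 90 91 91 90 92 89]
 [90 90 91 91 91 91 92 90 90 91 91 90 91 90 91]
 [91 91 91 91 89 89 88 87 86 86 89 90 90 90 89]
 [90 91 91 90 88 79 59 46 36 28 65 88 90 89 90]
 [90 91 91 86 72 32 11 12 16 40 58 71 92 89 88]
 [88 87 75 38 14  7  6 17 16 30 56 68 87 89 90]
 [47 41 37 48 26 16 16 14 13 20 49 54 70 88 89]
 [36 68 87 84 52 17 15 13 16 26 47 56 69 82 75]
 [89 89 90 91 79 43 23 22 26 39 42 62 78 56 74]
 [91 91 90 89 88 88 90 88 82 75 57 62 86 89 87]
 [90 89 88 90 88 86 84 78 54 69 87 91 90 89 90]
 [89 90 88 84 78 64 73 91 89 89 87 90 91 89 90]
 [85 81 70 64 80 85 90 91 92 91 89 88 90 91 90]]
[[120 120 120 118 118 119 120 121 120 121 120 122 121 120 120]
 [120 118 118 119 120 120 121 122 121 121 121 121 121 121 120]
 [119 120 120 121 121 121 119 119 117 117 118 119 122 122 121]
 [120 122 121 121 120 114 104  96  76  65  95 120 123 121 121]
 [121 122 118 116 114 112 111  96  72  66  77  95 120 120 
[... 1484 characters left out ...]
3  85]
 [136 142 147 145 144 147 142 139 130 127 124 108  96  91  84]
 [143 145 143 146 143 144 142 146 142 144 141 133 124 110 102]
 [145 142 145 143 147 143 145 145 144 146 147 142 139 130 125]
 [146 142 144 143 141 141 147 145 141 142 145 145 142 142 140]
 [142 146 145 144 139 133 130 128 130 138 142 142 142 147 143]
 [140 144 145 140 135 125 110 103 112 127 136 143 141 144 142]
 [134 138 141 138 138 131 114  97  97 118 136 142 142 141 141]
 [115 127 133 141 139 133 119  96  90 112 134 143 145 144 142]
 [ 92 100 115 124 132 130 108  86  95 121 139 144 143 145 141]
 [100  83  90 100 113 113 101  96 110 131 143 143 143 146 143]
 [125 109  97  92  95  92  95 110 127 138 143 143 143 142 144]]
```

```bash
cat > fit3.py <<'E'
exec(open('fit.py').read().split("obs=[")[0])
T=lambda v,q:rot([0,0,v[2]])@B@np.array(q)+np.array([v[0],v[1],130])
o=[(t,np.array(p),q) for p,q in [((137.5,183.9),(30,0,-7)),(tp((161,136)),(-18,0,0)),(tp((229,260.5)),(-115,0,0)),(tp((251.5,293.5)),(-141,0,0))]]
o2=[(s,np.array(p),q) for p,q in [((263.4,150.8),(30,0,-7)),(sp((643,102)),(-18,0,0)),(sp((529.5,217)),(-115,0,0))]]
ax=[tp(p) for p in((72,172),(250,100))]
for ob in(o,o+o2):
  res=lambda v:np.concatenate([c.proj(T(v,q))[0]-p for c,p,q in ob]+[[ (v[2]-21.5)*.2]])
  r=least_squares(res,[640,212,21]); print(r.x.round(1),res(r.x).round(1))
  R=rot([0,0,r.x[2]])@B; O=np.array([r.x[0],r.x[1],130])
  for c,p in((t,(144.7,195.6)),(s,(258.4,153.2))):
    d=R.T@c.ray(p);e=R.T@(c.e-O); q=e+d*(15-e[2])/d[2]; print(q.round(1),(R@q+O).round(1))
print(tri([t,s],[(144.7,195.6),(258.4,153.2)]))
E
python3 fit3.py
```

```text
[641.1 215.5  21.2] [-0.   0.1 -0.1 -0.2  0.6  0.1 -0.4 -0.1 -0.1]
[ 1.1 -7.5 15. ] [636.6 205.8 142.9]
[ 0.1 -9.6 15. ] [636.6 203.5 142.3]
[640.1 214.7  21.3] [ 0.3  0.5  0.2  0.2  0.9  0.5 -0.1  0.2  1.8 -0.5 -2.7 -1.   2.1 -3.6
 -0. ]
[ 2.4 -7.2 15. ] [636.5 205.5 143.7]
[  0.8 -10.   15. ] [636.3 202.5 142.8]
[636.99120819 206.2530105  141.26280066]
```

```bash
cat >> h.py <<'E'
def delta(pos,R,base=None):
    s=env.state(); p0,r0=base or (s["ee_pos"],s["ee_rot"]); R0=rot(r0); p0=np.asarray(p0)
    print("t",s["time_s"],"shift m",(R0.T@(np.array(pos)-p0)/1000).round(4),"rotvec",Ro.from_matrix(R0.T@R).as_rotvec(degrees=True).round(2))
E
python3 -c "
from h import *
delta((490,-275.3,120),rot([180,0,-3.5]))"
```

```text
t 0.5 shift m [-0.5563 -0.6552  0.0558] rotvec [  0.    -0.   162.37]
```

send_rows:
  targets: "-0.023 -0.027 0 0 0 7 100;-0.047 -0.055 0 0 0 14 100;-0.070 -0.082 0 0 0 21 100;-0.093 -0.109 0 0 0 28 100;-0.117 -0.137 0 0 0 35 100;-0.140 -0.164 0 0 0 42 100;-0.163 -0.191 0 0 0 49 100;-0.187 -0.218 0 0 0 56 100;-0.210 -0.245 0 0 0 63 100;-0.233 -0.273 0 0 0 70 100;-0.257 -0.300 0 0 0 77 100;-0.280 -0.328 0 0 0 84 100"

```text
time_s: 1.5
ee_pos: [350.6, 127.9, 176.2]
ee_rot: [179.9, -0.0, 74.5]
force: [0.5, -0.8, 0.4]
gripper_width: 91.3
gripper_force: 0.0
```

```bash
python3 -c "
from h import *
print(env.state()['qpos'].round(1))
delta((490,-275.3,120),rot([180,0,-3.5]))"
```

```text
[ 18.3  -0.3 112.7   0.   67.5  33.7]
t 1.5 shift m [-0.3515  0.2417  0.0562] rotvec [ 2.000e-02 -8.000e-02  7.805e+01]
```

send_rows:
  targets: "-0.029 0.020 0.005 0 0 6.5 100;-0.058 0.040 0.01 0 0 13 100;-0.088 0.060 0.015 0 0 19.5 100;-0.117 0.081 0.02 0 0 26 100;-0.146 0.101 0.025 0 0 32.5 100;-0.175 0.121 0.03 0 0 39 100;-0.205 0.141 0.035 0 0 45.5 100;-0.234 0.161 0.04 0 0 52 100;-0.263 0.181 0.045 0 0 58.5 100;-0.293 0.202 0.05 0 0 65 100;-0.322 0.222 0.055 0 0 71.5 100;-0.3515 0.2417 0.0560 0 0 78 100"

```text
time_s: 2.5
ee_pos: [491.7, -274.5, 119.0]
ee_rot: [-180.0, 0.1, -3.5]
force: [0.9, 0.3, -0.3]
gripper_width: 91.1
gripper_force: 0.0
```

```bash
python3 -c "
from h import *
c=Cam('top'); s=Cam('side')
a=cv2.resize(c.im[200:300,280:370],(540,600),interpolation=cv2.INTER_CUBIC);cv2.imwrite('pics/hov.png',a)
print(env.state()['qpos'].round(1))
delta((490,-275.3,30),rot([180,0,-3.5]))"
```

```text
[-30.5  19.8  96.   -0.1  64.1  63. ]
t 2.6 shift m [-0.0037 -0.0023  0.0891] rotvec [ 0.12 -0.09  0.06]
```

send_rows:
  targets: "-0.003 -0.0015 0.03 0 0 0 100;-0.003 -0.0015 0.06 0 0 0 100;-0.003 -0.0015 0.09 0 0 0 100;-0.003 -0.0015 0.09 0 0 0 100;-0.003 -0.0015 0.09 0 0 0 100"

```text
time_s: 3.02
ee_pos: [487.9, -270.2, 29.1]
ee_rot: [-179.9, 0.2, -3.1]
force: [-0.4, -1.4, 1.1]
gripper_width: 91.2
gripper_force: 0.0
```

```bash
python3 -c "
from h import *
for i in range(3): print(env.state()['ee_pos']); Cam('side')
delta((490,-275.3,2),rot([180,0,-3.5]))"
```

```text
[ 487.89726291 -270.22649649   29.14126121]
[ 489.39686911 -271.13730417   30.73740234]
[ 490.19661263 -271.67800508   31.63319501]
t 3.1667 shift m [-0.0004  0.0034  0.03  ] rotvec [ 0.1  -0.22  0.4 ]
```

send_rows:
  targets: "0.0012 0.004 0.010 0 0 0.4 100;0.0012 0.004 0.020 0 0 0.4 100;0.0012 0.004 0.0275 0 0 0.4 100;0.0012 0.004 0.0275 0 0 0.4 60;0.0012 0.004 0.0275 0 0 0.4 30;0.0012 0.004 0.0275 0 0 0.4 0;0.0012 0.004 0.0275 0 0 0.4 0;0.0012 0.004 0.0275 0 0 0.4 0;0.0012 0.004 0.0275 0 0 0.4 0;0.0012 0.004 0.0275 0 0 0.4 0"
  grip_force: 40

```text
time_s: 4.0
ee_pos: [490.0, -275.4, 2.6]
ee_rot: [180.0, -0.0, -3.5]
force: [0.6, -0.3, 0.8]
gripper_width: 47.4
gripper_force: 0.0
```

send_rows:
  targets: "0 0 0 0 0 0 0;0 0 0 0 0 0 0;0 0 0 0 0 0 0;0 0 0 0 0 0 0;0 0 0 0 0 0 0;0 0 0 0 0 0 0;0 0 0 0 0 0 0"
  grip_force: 40

```text
time_s: 4.58
ee_pos: [489.9, -275.3, 2.3]
ee_rot: [-180.0, 0.0, -3.5]
force: [-0.1, 0.4, 0.1]
gripper_width: 1.6
gripper_force: 0.0
```

```bash
python3 -c "
from h import *
c=Cam('top'); s=Cam('side')
a=cv2.resize(c.im[200:300,280:370],(450,500),interpolation=cv2.INTER_CUBIC);b=cv2.resize(s.im[230:310,190:300],(350,255),interpolation=cv2.INTER_CUBIC)
cv2.imwrite('pics/miss.png',np.hstack([a,cv2.copyMakeBorder(b,0,245,0,0,0)]))
print(env.state())"
```

```text
{'time_s': 4.6833, 'qpos': array([-3.05116044e+01,  2.65611252e+01,  1.04629246e+02,  7.42570503e-03,
        4.88140185e+01,  6.30139320e+01]), 'qvel': array([ 0.05093046, -0.01725612, -0.00428067,  0.01918857,  0.06113541,
        0.0891831 ]), 'effort': array([ 2.22838622e-05, -4.34563887e+01, -1.78260183e+01,  5.07051917e-02,
       -5.19024103e-02, -4.68154531e-05]), 'ee_pos': array([ 489.86571634, -275.29589799,    2.29373249]), 'ee_rot': array([-1.79993029e+02,  1.37591375e-03, -3.53042636e+00]), 'force': array([0.62212613, 0.20973743, 0.1215213 ]), 'torque': array([-0.02960508,  0.17337649, -0.04123602]), 'gripper_force': 0.0, 'gripper_width': 0.46686092752602715}
```

View pics/miss.png

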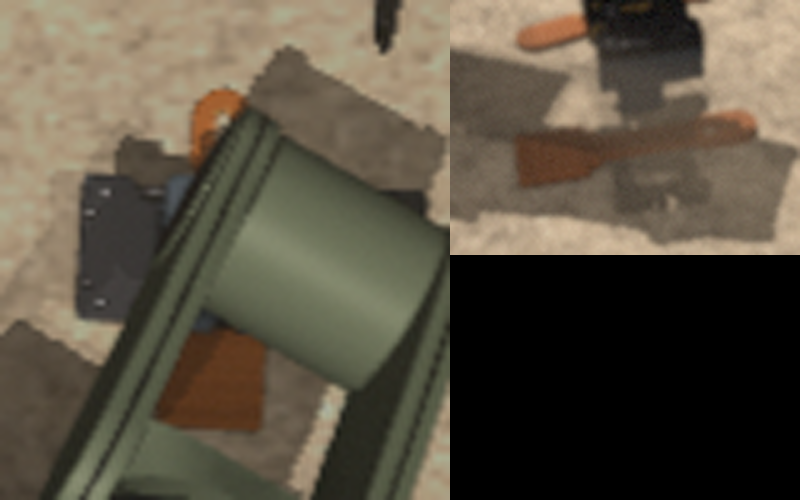

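```bash
python3 -c "
from h import *
c=Cam('top'); s=Cam('side')
for P in [(490,-275.3,2.3),(490,-275.3,80),(393,-269,9),(585,-281,9)]: print(P,s.proj(P).round(1),c.proj(P).round(1))
hsv=cv2.cvtColor(s.im,cv2.COLOR_BGR2HSV); m=cv2.inRange(hsv,(3,110,40),(16,255,255)); m[:255]=0;m[300:]=0;m[:,:205]=0;m[:,300:]=0
for k in cv2.findContours(m,0,1)[0]:
  if cv2.contourArea(k)>30: print(cv2.minAreaRect(k),s.plane(cv2.minAreaRect(k)[0],9),cv2.boxPoints(cv2.minAreaRect(k)).round(1).tolist())
print('yellow chk')
b=cv2.resize(s.im[200:310,190:310],(800,733),interpolation=cv2.INTER_CUBIC)[:600]; cv2.imwrite('pics/s2.png',b)
"
```

```text
(490, -275.3, 2.3) [[249.9 275.2]] [[322.6 249.8]]
(490, -275.3, 80) [[248.3 250.7]] [[325.6 250.2]]
(393, -269, 9) [[211.8 279. ]] [[321.2 283.4]]
(585, -281, 9) [[285.6 267.6]] [[324.4 217.4]]
((229.83999633789062, 277.8800048828125), (15.273507118225098, 38.18376922607422), 81.8698959350586) [ 437.38400434 -278.37272447    9.        ] [[209.89999389648438, 273.0], [247.6999969482422, 267.6000061035156], [249.8000030517578, 282.70001220703125], [212.0, 288.1000061035156]]
((275.8762512207031, 269.2623596191406), (8.65682315826416, 18.607194900512695), 84.2894058227539) [ 558.67593083 -280.16044352    9.        ] [[266.20001220703125, 265.8999938964844], [284.70001220703125, 264.0], [285.6000061035156, 272.6000061035156], [267.0, 274.5]]
yellow chk
```

View pics/s2.png

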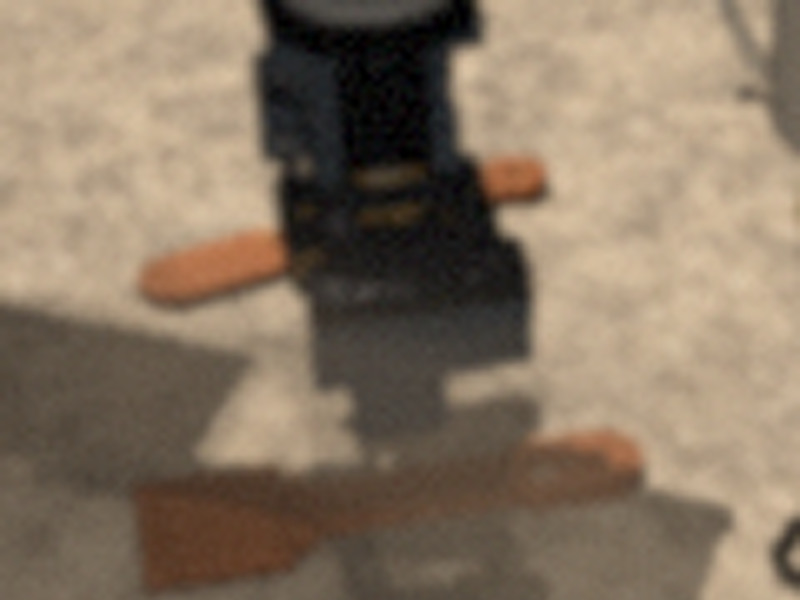

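send_rows:
  targets: "0 0 0 0 0 0 60;0 0 0 0 0 0 60;0 0 0 0 0 0 60;0 0 0 0 0 0 60;0 0 0 0 0 0 60;0 0 0 0 0 0 60;0 0 0.003 0 0 0 60;0 0 0.006 0 0 0 60;0 0 0.006 0 0 0 60"

```text
time_s: 5.53
ee_pos: [489.3, -275.0, -4.4]
ee_rot: [-180.0, 0.1, -3.5]
force: [0.5, 0.3, -0.6]
gripper_width: 53.9
gripper_force: 0.0
```

Run:
```python
from h import *
s=Cam('side'); cv2.imwrite('pics/s3.png',cv2.resize(s.im[220:310,190:310],(800,600),interpolation=cv2.INTER_CUBIC))
print(s.proj([(490,-275.3-30,0),(490,-275.3+30,0)]).round(1)); print(env.state()['ee_pos'],env.state()['force'])
```

```text
[[252.6 283.1]
 [247.5 269.1]]
[ 489.46767003 -275.07455829   -4.21421997] [ 0.11482003 -0.71971943 -0.10175947]
```

View pics/s3.png

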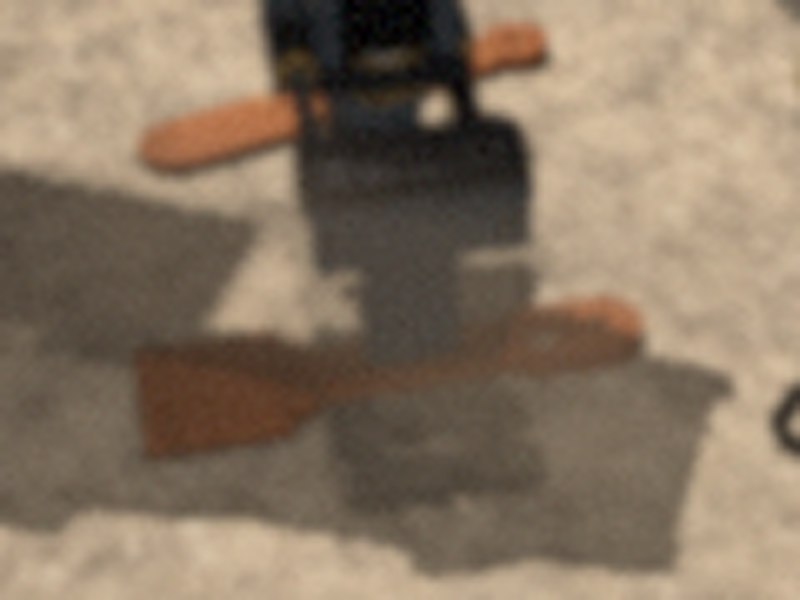

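send_rows:
  targets: "0 0 0.004 0 0 0 75;0 0 0.008 0 0 0 75;0 0 0.012 0 0 0 75;0 0 0.015 0 0 0 75;0 0 0.015 0 0 0 75"

```text
time_s: 6.0
ee_pos: [489.2, -274.9, -19.6]
ee_rot: [-179.9, 0.1, -3.5]
force: [-0.6, -0.2, 0.8]
gripper_width: 68.6
gripper_force: 0.0
```

send_rows:
  targets: "0 0 0.002 0 0 0 75;0 0 0.003 0 0 0 75;0 0 0.004 0 0 0 75;0 0 0.004 0 0 0 75"

```text
time_s: 6.33
ee_pos: [489.8, -275.3, -22.8]
ee_rot: [-180.0, 0.0, -3.5]
force: [-0.2, 0.3, -0.7]
gripper_width: 68.4
gripper_force: 0.0
```

send_rows:
  targets: "0 0 0.001 0 0 0 75;0 0 0.002 0 0 0 75;0 0 0.003 0 0 0 75;0 0 0.003 0 0 0 75"

```text
time_s: 6.67
ee_pos: [489.7, -275.2, -25.9]
ee_rot: [-180.0, 0.0, -3.5]
force: [-0.1, 0.4, 0.7]
gripper_width: 68.4
gripper_force: 0.0
```

Run:
```python
from h import *
s=Cam('side'); print(s.proj([(490,-275.3-40,0),(490,-275.3-40,30)]).round(1)); print(env.state()['ee_pos'],env.state()['force'])
g=s.im.sum(2)//3
print(g[255:296:2,236:268:2])
```

```text
[[253.5 285.6]
 [252.9 276.2]]
[ 489.78645788 -275.25476196  -25.78928866] [-0.01136989 -0.02377067  0.10556953]
[[ 73  62  71  67  63  67  67  62  64  65  60  64  66  63  65  64]
 [ 73  60  62  65  59  64  65  65  62  67  71  70  69  71  70  73]
 [ 88  65  67  66  66  67  66  71  71  71  71  72  71  72  73  73]
 [105  69  65  71  72  67  70  71  69  69  70  73  71  68  68  77]
 [120  76  65  69  70  67  68  71  70  68  72  69  68  74  73  72]
 [133  81  62  68  71  68  70  68  68  74  73  70  73  75  75  75]
 [145  87  67  70  71  65  67  69  71  70  65  71  75  77  81  79]
 [138  95  80  79  75  69  66  70  70  72  68  71  74  75  71  74]
 [ 88  76  78  80  76  69  67  69  70  71  72  68  73  68  70  78]
 [ 65  70  72  72  68  68  72  68  71  69  75  71  72  73  77  81]
 [ 63  65  64  67  64  67  70  71  69  70  69  70  73  77  77  85]
 [ 58  58  67  63  66  60  65  65  65  67  69  72  78  82  83  98]
 [ 63  61  69  69  64  61  55  65  66  66  67  66  82  80  88  97]
 [ 62  64  64  70  66  54  58  62  62  67  67  73  79  85  80  84]
 [ 77  84  72  71  74  68  64  69  74  80  82  86  83  84  83  88]
 [ 93  90  75  68  72  74  73  69  71  83  82  82  79  79  81  89]
 [101  92  71  66  74  73  71  73  72  78  81  79  79  82  82  86]
 [ 98  91  67  67  68  73  76  73  76  79  81  79  77  83  83  82]
 [ 97  94  82  71  70  72  71  73  77  77  74  74  69  77  78  80]
 [102  99  88  75  73  67  71  71  69  74  70  69  72  71  78  75]
 [106  99  97  74  72  69  68  71  79  73  71  74  86  93  92  87]]
```

send_rows:
  targets: "0 0 0.002 0 0 0 75;0 0 0.003 0 0 0 75;0 0 0.004 0 0 0 75;0 0 0.004 0 0 0 75"

```text
time_s: 7.05
ee_pos: [489.7, -275.2, -30.0]
ee_rot: [-180.0, 0.0, -3.5]
force: [0.4, -0.3, 0.5]
gripper_width: 68.7
gripper_force: 0.0
```

send_rows:
  targets: "0 0 0.001 0 0 0 75;0 0 0.002 0 0 0 75;0 0 0.0025 0 0 0 75;0 0 0.0025 0 0 0 75"

```text
time_s: 7.38
ee_pos: [489.8, -275.3, -32.3]
ee_rot: [-180.0, 0.0, -3.5]
force: [-0.5, 0.1, -0.0]
gripper_width: 68.2
gripper_force: 0.0
```

send_rows:
  targets: "0 0 0.001 0 0 0 75;0 0 0.002 0 0 0 75;0 0 0.002 0 0 0 75"

```text
time_s: 7.63
ee_pos: [489.8, -275.2, -34.4]
ee_rot: [-180.0, 0.0, -3.5]
force: [0.4, 0.1, -0.6]
gripper_width: 68.5
gripper_force: 0.0
```

send_rows:
  targets: "0 0 0.001 0 0 0 75;0 0 0.002 0 0 0 75;0 0 0.002 0 0 0 75"

```text
time_s: 7.88
ee_pos: [489.7, -275.3, -36.4]
ee_rot: [-180.0, 0.0, -3.5]
force: [-0.5, 0.2, 0.2]
gripper_width: 68.2
gripper_force: 0.0
```

send_rows:
  targets: "0 0 0.001 0 0 0 75;0 0 0.002 0 0 0 75;0 0 0.002 0 0 0 75"

```text
time_s: 8.13
ee_pos: [490.0, -275.4, -37.8]
ee_rot: [180.0, -0.0, -3.5]
force: [-0.9, 1.3, 2.8]
gripper_width: 68.1
gripper_force: 1.6
```

Run:
```python
from h import *
s=Cam('side'); print(env.state()['ee_pos'],env.state()['force'])
b=s.im[240:315,200:300]; b=np.clip(b.astype(float)*1.8,0,255).astype(np.uint8)
cv2.imwrite('pics/s4.png',cv2.resize(b,(800,600),interpolation=cv2.INTER_CUBIC))
```

```text
[ 489.95410878 -275.36767174  -37.79919489] [-0.65866509  0.28255107  3.85906516]
```

View pics/s4.png

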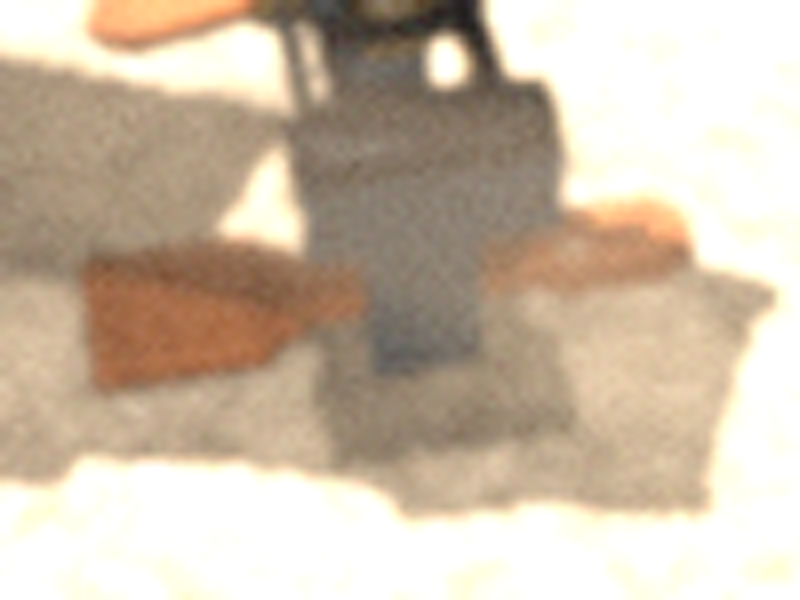

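send_rows:
  targets: "0 0 -0.001 0 0 0 75;0 0 -0.002 0 0 0 40;0 0 -0.002 0 0 0 0;0 0 -0.002 0 0 0 0;0 0 -0.002 0 0 0 0;0 0 -0.002 0 0 0 0;0 0 -0.002 0 0 0 0;0 0 -0.002 0 0 0 0;0 0 -0.002 0 0 0 0;0 0 -0.002 0 0 0 0;0 0 -0.002 0 0 0 0;0 0 -0.002 0 0 0 0"
  grip_force: 40

```text
time_s: 9.18
ee_pos: [489.8, -275.3, -36.3]
ee_rot: [-180.0, 0.0, -3.5]
force: [1.1, 0.1, -0.7]
gripper_width: 25.4
gripper_force: 40.0
```

```bash
cat >> h.py <<'E'
O=np.array([641,215.3,130.]); RB=rot([0,0,21.3])@rot([0,-35,0])
RT=RB@np.diag([1,-1,-1.])   # tool axes on the board
def board(x,y,z): return O+RB@np.array([x,y,z])
E
python3 -c "
from h import *
W=board(-55,-7.3,52); print('true tcp',W)
delta(W+[0,0,-38],RT)
s=env.state();print(s['ee_pos'],s['ee_rot'])"
```

```text
true tcp [573.88731245 181.29864269 141.0492023 ]
t 9.1833 shift m [ 0.0558 -0.4609 -0.1393] rotvec [  7.57  34.45 -24.05]
[ 489.80225121 -275.2899507   -36.2610954 ] [-1.79993020e+02  7.41959855e-03 -3.52885980e+00]
```

send_rows:
  targets: "0 0 -0.03 0 0 0 0;0 0 -0.06 0 0 0 0;0 0 -0.09 0 0 0 0;0 0 -0.12 0 0 0 0;0 0 -0.15 0 0 0 0;0 0 -0.18 0 0 0 0;0 0 -0.20 0 0 0 0;0 0 -0.20 0 0 0 0;0 0 -0.20 0 0 0 0"

```text
time_s: 9.93
ee_pos: [490.1, -275.5, 164.5]
ee_rot: [179.9, -0.1, -3.5]
force: [-0.3, 0.2, -1.7]
gripper_width: 26.0
gripper_force: 40.0
```

```bash
python3 -c "
from h import *
W=board(-55,-7.3,52)
delta(W+[0,0,-38],RT)
s=env.state();print(s['ee_pos'],s['ee_rot'],s['gripper_width'],s['force'],s['qpos'])
c=Cam('top');s=Cam('side')
np.save('f.npy',0)
for k,a in((c,'top'),(s,'side')):
  h=cv2.cvtColor(k.im,cv2.COLOR_BGR2HSV); m=cv2.inRange(h,(3,110,40),(16,255,255))
  for q in cv2.findContours(m,0,1)[0]:
    if cv2.contourArea(q)>60: print(a,cv2.contourArea(q),cv2.boundingRect(q))
"
```

```text
t 9.9333 shift m [ 0.0554 -0.4612  0.0611] rotvec [  7.65  34.35 -24.02]
[ 490.14336049 -275.54897344  164.48478796] [ 1.79947227e+02 -1.05215762e-01 -3.52775151e+00] 25.983425427882633 [-0.33496394  0.19070697 -1.6922552 ] [-3.05162235e+01  1.75251537e+01  9.24872347e+01  7.68818558e-04
  6.98699050e+01  6.30113126e+01]
top 320.5 (0, 315, 117, 5)
top 115.0 (304, 314, 47, 4)
top 17988.0 (368, 313, 179, 107)
top 478.0 (318, 268, 26, 26)
top 105.0 (326, 212, 14, 20)
top 594.5 (246, 211, 23, 67)
top 1198.0 (122, 180, 67, 67)
top 104.0 (372, 142, 39, 15)
top 309.0 (197, 112, 24, 31)
top 479.5 (223, 110, 24, 33)
side 1860.5 (0, 302, 29, 118)
side 320.0 (211, 224, 61, 21)
side 101.5 (358, 202, 14, 27)
side 193.5 (255, 199, 30, 10)
side 504.5 (202, 178, 37, 42)
side 515.0 (352, 173, 34, 52)
side 651.5 (324, 158, 22, 55)
side 285.5 (254, 147, 21, 31)
side 8678.5 (78, 147, 114, 273)
```

send_rows:
  targets: "0.005 -0.038 0 0.6 2.9 -2 0;0.009 -0.077 0 1.3 5.7 -4 0;0.014 -0.115 0 1.9 8.6 -6 0;0.018 -0.154 0 2.6 11.5 -8 0;0.023 -0.192 0 3.2 14.3 -10 0;0.028 -0.230 0 3.8 17.2 -12 0;0.032 -0.269 0 4.5 20 -14 0;0.037 -0.307 0 5.1 22.9 -16 0;0.042 -0.346 0 5.7 25.8 -18 0;0.046 -0.384 0 6.4 28.6 -20 0;0.051 -0.423 0 7 31.5 -22 0;0.0555 -0.461 0.01 7.6 34.4 -24 0"

```text
time_s: 11.03
ee_pos: [573.8, 183.3, 154.1]
ee_rot: [-180.0, -35.2, 21.3]
force: [0.7, 0.1, -0.4]
gripper_width: 25.3
gripper_force: 40.0
```

send_rows:
  targets: "0 0 0 0 0 0 0;0 0 0 0 0 0 0;0 0 0 0 0 0 0;0 0 0 0 0 0 0"

```text
time_s: 11.37
ee_pos: [573.9, 180.3, 153.6]
ee_rot: [-179.9, -34.9, 21.1]
force: [-0.8, -0.1, -1.0]
gripper_width: 25.2
gripper_force: 40.0
```

```bash
python3 -c "
from h import *
s=env.state();print(s['qpos'].round(1),s['ee_pos'])
W=board(-55,-7.3,52); delta(W+[0,0,-38],RT)
c=Cam('top');s=Cam('side')
a=cv2.resize(c.im[140:260,90:210],(400,400),interpolation=cv2.INTER_CUBIC);b=cv2.resize(s.im[90:210,190:310],(400,400),interpolation=cv2.INTER_CUBIC)
cv2.imwrite('pics/h1.png',np.hstack([a,b]))
"
```

```text
[ 13.7   6.6 119.9  13.2  19.3  71.4] [573.85818915 180.32485172 153.57412775]
t 11.3667 shift m [-0.0286 -0.0009  0.0416] rotvec [ 0.04  0.08 -0.13]
```

View pics/h1.png

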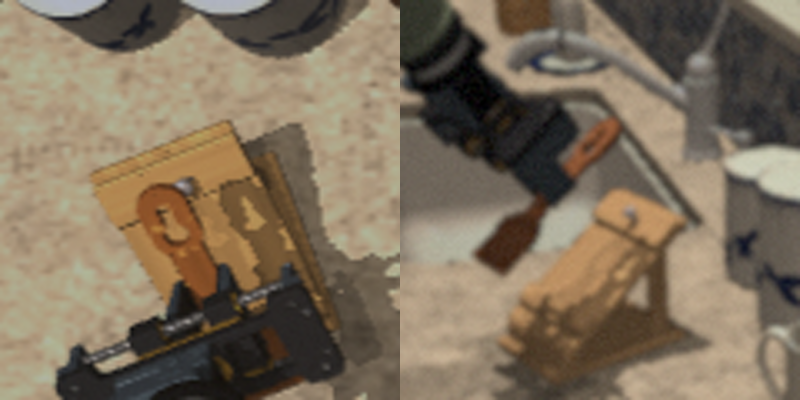

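```bash
cat > kh.py <<'E'
from h import *
def key(c,roi,lo,hi,dbg=0):
    x0,x1,y0,y1=roi; im=cv2.resize(c.im[y0:y1,x0:x1],None,fx=4,fy=4,interpolation=cv2.INTER_CUBIC)
    m=cv2.inRange(cv2.cvtColor(im,cv2.COLOR_BGR2HSV),lo,hi); m=cv2.morphologyEx(m,cv2.MORPH_OPEN,np.ones((3,3)))
    cn,h=cv2.findContours(m,cv2.RETR_CCOMP,cv2.CHAIN_APPROX_NONE); out=[]
    f=lambda p:((np.array(p)-1.5)/4+[x0,y0]).round(2)
    for k,hh in zip(cn,h[0]):
        a=cv2.contourArea(k)
        if a>60: r=cv2.minAreaRect(k); M=cv2.moments(k); out.append((hh[3]>=0,a/16,f((M['m10']/M['m00'],M['m01']/M['m00'])),f(r[0]),np.round(np.array(r[1])/4,1),round(r[2])))
    return out,m
if __name__=="__main__":
    t,s=Cam("top"),Cam("side")
    for p,c in(((153,208),t),((140,205),t),((142,212),t),((125,195),t),((246,130),s),((226,165),s)): print(p,cv2.cvtColor(c.im[p[1]:p[1]+1,p[0]:p[0]+1],cv2.COLOR_BGR2HSV)[0,0])
    for c,roi in((t,(120,165,188,235)),(s,(230,262,120,150))):
        o,m=key(c,roi,(3,130,50),(13,255,255)); [print(x) for x in o]
E
python3 kh.py
```

```text
(153, 208) [ 16 144 170]
(140, 205) [ 16 140 167]
(142, 212) [ 13 172  89]
(125, 195) [ 17 138 178]
(246, 130) [ 10 125 133]
(226, 165) [ 11 121  78]
(np.False_, 353.625, array([143.77, 211.45]), array([144.64, 211.61]), array([38.4, 15.4]), 57)
(np.True_, 6.875, array([144.49, 215.34]), array([144.63, 215.25]), array([2.5, 3.7]), 63)
(np.False_, 114.0, array([247.63, 133.34]), array([247.25, 133.62]), array([ 6.9, 21.4]), 45)
(np.True_, 6.25, array([246.65, 134.49]), array([246.63, 134.5 ]), array([2.7, 3. ]), 45)
```

```bash
cat > chk.py <<'E'
from kh import *
st=env.state(); R=rot(st["ee_rot"]); p=st["ee_pos"]; t,s=Cam("top"),Cam("side")
for n,q in(("A",p+[0,0,38]),("B",p-38*R[:,2])):
    for nm,l in(("hole",(55,0,-3)),("tip",(95,0,-3)),("pL",(72,-18,-7.5)),("pR",(72,18,-7.5)),("blade",(-103,0,-3))):
        P=q+R@np.array(l); print(n,nm,P.round(1),t.proj(P).round(1)[0],s.proj(P).round(1)[0])
for c,roi in((t,(120,165,188,235)),(s,(200,262,120,180))):
    o,m=key(c,roi,(3,130,50),(14,255,255)); k=max(cv2.findContours(m,0,1)[0],key=cv2.contourArea)[:,0]
    for a in(np.array([-.4,-1]),np.array([1,-1.])): i=(k@a).argmax(); print("tipward",(k[i]-1.5)/4+[roi[0],roi[2]])
    print("bbox",np.array(k.min(0))/4+[roi[0],roi[2]],k.max(0)/4+[roi[0],roi[2]])
E
python3 chk.py
```

```text
A hole [614.6 195.9 226.3] [137.7 200.6] [251.5 131.3]
A tip [645.1 207.7 249.2] [129.8 186.9] [259.2 122.7]
A pL [618.7 216.7 239.7] [127.2 198.4] [251.1 125.5]
A pR [631.6 183.2 239.7] [141.3 192.9] [257.2 128. ]
A blade [493.8 149.2 135.6] [166.  249.9] [220.5 165.9]
B hole [594.2 188.  219.4] [141.7 209.1] [246.2 134.6]
B tip [624.8 199.8 242.3] [133.9 195.7] [254. 126.]
B pL [598.3 208.9 232.8] [131.3 207. ] [245.9 128.7]
B pR [611.3 175.3 232.8] [145.3 201.6] [251.9 131.3]
B blade [473.5 141.3 128.8] [169.6 257.6] [215.  169.5]
tipward [135.375 194.875]
tipward [144.375 197.625]
bbox [130.75 195.  ] [155.   232.25]
tipward [230.625 147.875]
tipward [232.125 148.125]
bbox [213.5  148.25] [233.75 170.75]
```

```bash
cat >> h.py <<'E'
def to(x,y,z): delta(board(x,y,z)+37.8*RT[:,2],RT)  # true TCP in board frame
def where():
    s=env.state(); R=rot(s["ee_rot"]); print("true tcp in board",(RB.T@(s["ee_pos"]-37.8*R[:,2]-O)).round(2),"rot err",Ro.from_matrix(RT.T@R).as_rotvec(degrees=True).round(2),"F board",(RB.T@s["force"]).round(1),"w",round(s["gripper_width"],1),"t",s["time_s"])
E
python3 -c "
from h import *
where(); to(-54,-7.5,26)"
```

```text
true tcp in board [-47.57  -7.98 100.69] rot err [-0.04 -0.    0.12] F board [-0.2 -0.  -0.4] w 25.2 t 11.6667
t 11.6667 shift m [-0.0064 -0.0005  0.0747] rotvec [ 0.04  0.   -0.12]
```

send_rows:
  targets: "-0.0064 -0.0005 0.02 0 0 0 0;-0.0064 -0.0005 0.04 0 0 0 0;-0.0064 -0.0005 0.06 0 0 0 0;-0.0064 -0.0005 0.07 0 0 0 0;-0.0064 -0.0005 0.0745 0 0 0 0;-0.0064 -0.0005 0.0745 0 0 0 0;-0.0064 -0.0005 0.0745 0 0 0 0;-0.0064 -0.0005 0.0745 0 0 0 0"

```text
time_s: 12.33
ee_pos: [608.5, 195.4, 90.1]
ee_rot: [-180.0, -35.0, 21.2]
force: [-0.2, -1.0, -1.1]
gripper_width: 25.3
gripper_force: 40.0
```

Run:
```python
from kh import *
where(); to(-54,-7.5,26)
st=env.state(); R=rot(st["ee_rot"]); q=st["ee_pos"]-37.8*R[:,2]; t,s=Cam("top"),Cam("side")
for l in((55,0,-7.5),(55,0,1.5),(95,0,-3),(77,0,-3)): 
    P=q+R@np.array(l); print(l,t.proj(P).round(1)[0],s.proj(P).round(1)[0])
print("stud",t.proj(board(1,-7.5,15)),s.proj(board(1,-7.5,15)))
a=cv2.resize(t.im[170:230,110:170],(400,400),interpolation=cv2.INTER_CUBIC);b=cv2.resize(s.im[125:185,225:285],(400,400),interpolation=cv2.INTER_CUBIC)
cv2.imwrite('pics/h2.png',np.hstack([a,b]))
```

```text
true tcp in board [-53.66  -6.78  26.61] rot err [-0.    0.04  0.06] F board [-1.1 -0.8 -0.5] w 25.3 t 12.3333
t 12.3333 shift m [-0.0004  0.0007  0.0006] rotvec [ 0.   -0.04 -0.06]
(55, 0, -7.5) [144.1 198.8] [255.4 149.2]
(55, 0, 1.5) [144.3 197.3] [256.7 150.9]
(95, 0, -3) [136.9 185.2] [263.5 141.7]
(77, 0, -3) [140.2 191.1] [260.1 145.4]
stud [[144.81134024 195.64797479]] [[258.23095542 152.86982389]]
```

View pics/h2.png

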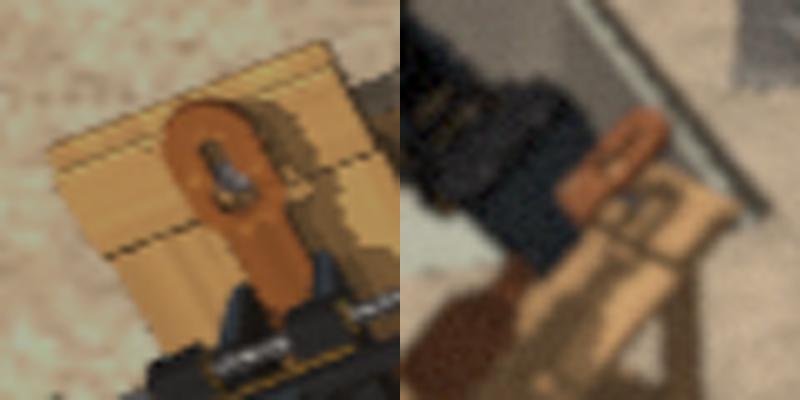

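send_rows:
  targets: "0 0.0004 0.003 0 0 0 0;0 0.0004 0.006 0 0 0 0;0 0.0004 0.008 0 0 0 0;0 0.0004 0.009 0 0 0 0;0 0.0004 0.009 0 0 0 0;0 0.0004 0.009 0 0 0 0"

```text
time_s: 12.93
ee_pos: [613.3, 197.0, 81.6]
ee_rot: [-179.9, -35.0, 21.2]
force: [-0.1, 0.1, -0.3]
gripper_width: 25.5
gripper_force: 40.0
```

Run:
```python
from kh import *
where()
```

```text
true tcp in board [-54.33  -6.97  16.77] rot err [ 0.02 -0.05  0.05] F board [-0.2  0.1 -0.2] w 25.5 t 12.9333
```

send_rows:
  targets: "0 0 0.001 0 0 0 0;0 0 0.002 0 0 0 0;0 0 0.003 0 0 0 0;0 0 0.003 0 0 0 0;0 0 0.003 0 0 0 0"

```text
time_s: 13.35
ee_pos: [614.6, 197.9, 79.8]
ee_rot: [-179.9, -35.0, 21.3]
force: [-5.2, 0.0, 4.4]
gripper_width: 25.8
gripper_force: 40.0
```

```bash
python3 -c "
from h import *
where()"
```

```text
true tcp in board [-54.12  -6.67  14.38] rot err [ 0.04 -0.01  0.03] F board [-1.4  1.9  6.4] w 25.8 t 13.35
```

send_rows:
  targets: "0 0 -0.001 0 0 0 0;-0.0008 -0.001 -0.001 0 0 0 0;-0.0008 -0.001 0 0 0 0 0;-0.0008 -0.001 0 0 0 0 0;-0.0008 -0.001 0 0 0 0 0"

```text
time_s: 13.77
ee_pos: [614.0, 198.4, 78.7]
ee_rot: [-179.9, -35.0, 21.2]
force: [-0.5, 1.0, -1.1]
gripper_width: 25.6
gripper_force: 40.0
```

```bash
python3 -c "
from h import *
where()"
```

```text
true tcp in board [-55.06  -5.95  13.69] rot err [ 0.02 -0.05  0.05] F board [-0.7  1.2 -0.8] w 25.6 t 13.7667
```

send_rows:
  targets: "-0.0003 -0.0004 0.001 0 0 0 0;-0.0003 -0.0004 0.002 0 0 0 0;-0.0003 -0.0004 0.003 0 0 0 0;-0.0003 -0.0004 0.003 0 0 0 0;-0.0003 -0.0004 0.003 0 0 0 0"

```text
time_s: 14.18
ee_pos: [615.2, 199.2, 76.1]
ee_rot: [-179.9, -35.0, 21.2]
force: [-0.2, 0.4, -1.4]
gripper_width: 25.4
gripper_force: 40.0
```

```bash
python3 -c "
from h import *
where()"
```

```text
true tcp in board [-55.36  -5.67  10.77] rot err [ 0.01 -0.04  0.07] F board [-0.8  0.4 -1.1] w 25.4 t 14.1833
```

send_rows:
  targets: "0 0 0.001 0 0 0 0;0 0 0.002 0 0 0 0;0 0 0.003 0 0 0 0;0 0 0.004 0 0 0 0;0 0 0.004 0 0 0 0;0 0 0.004 0 0 0 0"

```text
time_s: 14.68
ee_pos: [617.3, 200.0, 72.8]
ee_rot: [-179.9, -35.0, 21.2]
force: [-0.3, -0.2, -1.3]
gripper_width: 25.1
gripper_force: 40.0
```

```bash
python3 -c "
from h import *
where()"
```

```text
true tcp in board [-55.41  -5.61   6.81] rot err [ 0.01 -0.04  0.06] F board [-1.  -0.1 -0.9] w 25.1 t 14.6833
```

send_rows:
  targets: "0 0 0.001 0 0 0 0;0 0 0.002 0 0 0 0;0 0 0.003 0 0 0 0;0 0 0.003 0 0 0 0;0 0 0.003 0 0 0 0"

```text
time_s: 15.1
ee_pos: [618.8, 200.6, 70.3]
ee_rot: [-179.9, -34.9, 21.2]
force: [0.2, -0.1, -0.3]
gripper_width: 25.5
gripper_force: 40.0
```

send_rows:
  targets: "0 0 0.001 0 0 0 0;0 0 0.0015 0 0 0 0;0 0 0.0015 0 0 0 0"

```text
time_s: 15.35
ee_pos: [619.7, 201.0, 69.1]
ee_rot: [-179.9, -35.0, 21.2]
force: [0.3, 0.4, -0.8]
gripper_width: 25.5
gripper_force: 40.0
```

```bash
python3 -c "
from h import *
where()"
```

```text
true tcp in board [-55.44  -5.61   2.3 ] rot err [ 0.01 -0.04  0.06] F board [-0.1  0.3 -0.9] w 25.5 t 15.35
```

send_rows:
  targets: "0 0 0.0005 0 0 0 0;0 0 0.001 0 0 0 0;0 0 0.001 0 0 0 0;0 0 0.001 0 0 0 0"

```text
time_s: 15.68
ee_pos: [620.2, 201.2, 68.4]
ee_rot: [-179.9, -35.0, 21.2]
force: [-0.2, -0.6, -0.9]
gripper_width: 25.5
gripper_force: 40.0
```

send_rows:
  targets: "0 0 0.0005 0 0 0 0;0 0 0.001 0 0 0 0;0 0 0.001 0 0 0 0;0 0 0.001 0 0 0 0"

```text
time_s: 16.02
ee_pos: [620.5, 201.3, 68.1]
ee_rot: [-179.9, -35.0, 21.2]
force: [-3.8, -3.2, 6.2]
gripper_width: 25.2
gripper_force: 40.0
```

```bash
python3 -c "
from h import *
where()"
```

```text
true tcp in board [-55.29  -5.59   0.96] rot err [ 0.02 -0.01  0.06] F board [-0.3 -1.6  7.8] w 25.2 t 16.0167
```

send_rows:
  targets: "0 -0.0004 -0.0006 0 0 0 0;-0.002 -0.0004 -0.0006 0 0 0 0;-0.004 -0.0004 -0.0006 0 0 0 0;-0.006 -0.0004 -0.0006 0 0 0 0;-0.008 -0.0004 -0.0006 0 0 0 0;-0.010 -0.0004 -0.0006 0 0 0 0;-0.010 -0.0004 -0.0006 0 0 0 0"

```text
time_s: 16.6
ee_pos: [612.2, 198.5, 62.0]
ee_rot: [-179.9, -34.9, 21.2]
force: [-1.5, -0.4, 1.0]
gripper_width: 25.6
gripper_force: 40.0
```

```bash
python3 -c "
from h import *
where()"
```

```text
true tcp in board [-65.92  -5.16   0.99] rot err [ 0.02 -0.07  0.07] F board [-0.7  0.2  1.7] w 25.6 t 16.6
```

send_rows:
  targets: "-0.002 0 0 0 0 0 0;-0.004 0 0 0 0 0 0;-0.006 0 0 0 0 0 0;-0.008 0 0 0 0 0 0;-0.009 0 0 0 0 0 0;-0.009 0 0 0 0 0 0"

```text
time_s: 17.1
ee_pos: [605.4, 195.9, 56.9]
ee_rot: [-179.9, -34.9, 21.2]
force: [-1.4, -1.3, 1.5]
gripper_width: 25.6
gripper_force: 40.0
```

```bash
python3 -c "
from h import *
where()"
```

```text
true tcp in board [-74.85  -5.17   0.97] rot err [ 0.02 -0.08  0.07] F board [-0.6 -0.7  2.2] w 25.6 t 17.1
```

Now feel for the slot end in 1.5 mm steps.

send_rows:
  targets: "-0.001 0 0 0 0 0 0;-0.002 0 0 0 0 0 0;-0.002 0 0 0 0 0 0"

```text
time_s: 17.35
ee_pos: [604.1, 195.4, 55.9]
ee_rot: [-179.9, -34.9, 21.2]
force: [-0.4, -0.6, 0.5]
gripper_width: 25.4
gripper_force: 40.0
```

send_rows:
  targets: "-0.001 0 0 0 0 0 0;-0.0015 0 0 0 0 0 0;-0.0015 0 0 0 0 0 0"

```text
time_s: 17.6
ee_pos: [603.6, 195.2, 55.6]
ee_rot: [-180.0, -35.0, 21.2]
force: [1.3, 0.7, 0.9]
gripper_width: 25.3
gripper_force: 40.0
```

```bash
python3 -c "
from h import *
where()"
```

```text
true tcp in board [-77.26  -5.17   1.04] rot err [0.01 0.02 0.04] F board [ 1.7  0.2 -0.1] w 25.3 t 17.6
```

send_rows:
  targets: "-0.001 0 0 0 0 0 0;-0.001 0 0 0 0 0 0;-0.001 0 0 0 0 0 0"

```text
time_s: 17.85
ee_pos: [603.4, 195.0, 55.5]
ee_rot: [-180.0, -35.1, 21.3]
force: [3.9, 3.8, 1.7]
gripper_width: 25.6
gripper_force: 40.0
```

```bash
python3 -c "
from h import *
where()"
```

```text
true tcp in board [-77.54  -5.29   1.08] rot err [-0.01  0.08  0.03] F board [ 5.1  2.1 -1.5] w 25.6 t 17.85
```

send_rows:
  targets: "0.001 0 0 0 0 0 0;0.001 0 0 0 0 0 0;0.001 0 0 0 0 0 30;0.001 0 0 0 0 0 60;0.001 0 0 0 0 0 60;0.001 0 0 0 0 0 60;0.001 0 0 0 0 0 60;0.001 0 0 0 0 0 60;0.001 0 0 0 0 0 60"

```text
time_s: 18.6
ee_pos: [602.9, 194.9, 55.0]
ee_rot: [-179.9, -34.9, 21.2]
force: [0.7, -0.4, -0.4]
gripper_width: 54.9
gripper_force: 0.0
```

send_rows:
  targets: "0 0 -0.01 0 0 0 60;0 0 -0.03 0 0 0 60;0 0 -0.06 0 0 0 60;0 0 -0.09 0 0 0 60;0 0 -0.12 0 0 0 60;0 0 -0.12 0 0 0 60;0 0 -0.12 0 0 0 60"

```text
time_s: 19.18
ee_pos: [539.4, 169.9, 155.5]
ee_rot: [-180.0, -35.2, 21.2]
force: [1.1, -0.1, -1.4]
gripper_width: 55.0
gripper_force: 0.0
```

Run:
```python
from kh import *
where(); t,s=Cam("top"),Cam("side")
for x,y in((95,0),(72,18),(72,-18),(-103,0)):
    P=board(x-78.5,y-5.2,4.5); print((x,y),t.proj(P).round(1)[0],s.proj(P).round(1)[0])
for c,roi in((t,(110,200,170,260)),(s,(205,290,135,210))):
    o,m=key(c,roi,(3,130,40),(13,255,255)); [print(x) for x in o]
    k=max(cv2.findContours(m,0,1)[0],key=cv2.contourArea); print((cv2.boxPoints(cv2.minAreaRect(k))/4+[roi[0],roi[2]]).round(1).tolist())
```

```text
true tcp in board [-76.55  -5.33 122.43] rot err [-0.02  0.18  0.04] F board [ 0.  -0.5 -1.7] w 55.0 t 19.1833
(95, 0) [141.5 189.4] [262.2 151.4]
(72, 18) [139.2 199. ] [255.1 154.7]
(72, -18) [151.9 194.1] [260.9 157.6]
(-103, 0) [173.7 246.6] [225.4 193.3]
(np.False_, 645.84375, array([157.04, 214.93]), array([158.25, 214.27]), array([59.8, 22. ]), 65)
(np.True_, 64.40625, array([146.95, 198.55]), array([147.33, 198.32]), array([13.6,  7.5]), 50)
[[136.0, 192.2], [155.9, 182.9], [181.2, 237.1], [161.3, 246.4]]
(np.False_, 407.78125, array([241.61, 175.63]), array([244.1 , 171.81]), array([13.1, 56.2]), 40)
[[221.4, 189.6], [257.4, 146.4], [267.5, 154.8], [231.5, 198.0]]
```

send_rows:
  targets: "-0.03 0 -0.02 0 0 0 60;-0.06 0 -0.04 0 0 0 60;-0.09 0 -0.06 0 0 0 60;-0.12 0 -0.08 0 0 0 60;-0.15 0.02 -0.10 0 0 0 60;-0.17 0.05 -0.10 0 0 0 60;-0.17 0.08 -0.10 0 0 0 60;-0.17 0.11 -0.10 0 0 0 60;-0.17 0.14 -0.10 0 0 0 60;-0.17 0.17 -0.10 0 0 0 60;-0.17 0.20 -0.10 0 0 0 60;-0.17 0.20 -0.10 0 0 0 60"

```text
time_s: 20.28
ee_pos: [432.1, -96.1, 137.6]
ee_rot: [179.9, -35.0, 20.8]
force: [0.8, 0.6, -0.5]
gripper_width: 54.5
gripper_force: 0.0
```

Run:
```python
from kh import *
where(); t,s=Cam("top"),Cam("side")
for c,roi in((t,(110,200,170,260)),(s,(205,290,135,210))):
    o,m=key(c,roi,(3,130,40),(13,255,255)); [print(x) for x in o]
    k=max(cv2.findContours(m,0,1)[0],key=cv2.contourArea); print((cv2.boxPoints(cv2.minAreaRect(k))/4+[roi[0],roi[2]]).round(1).tolist())
    print("\n".join("".join('#' if v else '.' for v in r) for r in m[::8,::4]) if c is t else "")
```

```text
true tcp in board [-247.69 -214.    220.55] rot err [-0.46 -0.05  0.45] F board [ 0.5  0.3 -1. ] w 54.5 t 20.2833
(np.False_, 868.71875, array([160.53, 221.62]), array([158.17, 218.45]), array([67.6, 21.9]), 59)
(np.True_, 5.625, array([152.22, 206.39]), array([152.52, 206.5 ]), array([2.4, 4.4]), 80)
(np.True_, 66.09375, array([146.99, 198.58]), array([147.34, 198.45]), array([13.7,  7.5]), 51)
[[131.8, 195.5], [150.5, 184.2], [185.3, 242.2], [166.6, 253.4]]
..........................................................................................
..........................................................................................
..........................................................................................
..........................................................................................
..........................................................................................
..........................................................................................
..........................................................................................
[... 2921 characters left out ...]
..............................................########............................
.......................................................##.................................
..........................................................................................
..........................................................................................
..........................................................................................
..........................................................................................
(np.False_, 419.65625, array([241.14, 176.1 ]), array([243.34, 171.56]), array([13.2, 56.2]), 38)
[[221.3, 190.1], [255.7, 145.7], [266.1, 153.8], [231.8, 198.2]]
```

```bash
python3 -c "
from workcell import env
print(env.job_done())"
```

```text
the job is handed in; nothing more can be done
None
```

I hung the turner on the stud with the slot end drawn fully down and the turner flat and within about 2° of straight, then let go, moved the arm clear and handed the job in at about 20 s; the hand-in returned no verdict.

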